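Load the pressing die and hold the hand press at four clicks

ROBOT

A 6-joint arm with a two-finger parallel gripper is mounted at the origin on the work surface. World frame = base frame: x ahead of the robot, y to its left, z up, the work surface at z = 0. Lengths are in m, angles in rad, forces in N, time in s.
With the tool pointing down it reaches from about 0.25 to 0.775 m from the base axis. Payload 4 kg.
Tool frame: the origin (TCP) lies at the very end of the fingers, on their centre line; the grasp point (between the pads) lies 19 mm behind it (r.tcp_to_grasp is the distance from the TCP to the grasp point, in m); z points along the fingers, x is the direction in which the jaws open and shut, and the axes are right-handed (so a half turn about z gives the same grasp; the last joint's range is limited). The gripper opens to 94 mm and grips with 3 to 60 N. Pads are 16 mm wide; open, the fingers measure 119 mm over their backs; the gripper's body (75 mm by 177 mm) begins 78 mm behind the grasp point.
Start: joints at [1.194, 0.087, 1.371, -0, 1.684, -0.103], TCP at [0.149, 0.53, 0.206] pointing down, gripper open.
Joint ranges: [-3.1, 3.1], [-0.76, 2.03], [0.27, 2.55], [-1.08, 4.22], [0.17, 2.65], [-2.57, 2.57]. Speed limits (rad/s): [2.79, 2.79, 3.14, 3.14, 3.14, 3.14].

INTERFACE

Orientations are given as a rotation vector (axis times angle).
In Python, from rig import r gives the robot as it stands.
- The arm moves only by the tool step_arm, never from a script. Its argument "rows" is a list of rows, each a list of 2 entries, a list of its own where there are three numbers: the shift along the tool's x, y, z in cm, then the turn, a rotation vector about the tool's x, y, z in rad. A call has 1 to 8 rows; each row shifts and turns the commanded pose from where the row before left it, along the tool's axes as they then stand; what a row does not reach is not made up. A row lasts 1/10 s, in which the tool goes at most 50 mm and 8.59 degrees, less where a joint would pass 70% of its speed; a pose out of reach is approached as far as the arm can. A call with a gripper value outside its range is refused whole. "jaw" is the opening, from 0 (shut) to 1 (fully open), set as the call begins (left out, the last holds). The fingers move at their own pace and stop on an object; "force" is the grip in N (left out, the last holds). Time passes only in rows, so rows that do not move let the fingers close. It gives the time, the measured TCP pose, the force and the opening at its end, in the units of the state.
- r.sense(): the state, without advancing time (a new reading comes with each control period).
- r.camera(name): name is "scene" or "top" or "wrist"; returns a dict with "pixels" (384x512x3 uint8, blue, green, red), "z_map" (384x512 float32, m along the optical axis (not along the pixel's ray), 0 where there is no reading), "camera_matrix" (3x3 intrinsics, pixels), "eye" and "orientation" of the camera in the world. Camera axes: x right, y up, looking along -z (the intrinsics and any distortion apply to the point x, -y, -z); pixel columns grow to the right and rows downward; lengths in m; the calibration is good to about 2 mm. A picture is of the moment at which its call begins.
- r.hand_in(): hands the job in, once; it reports no verdict.
Trained networks look in the newest picture that a camera, given by its name, has taken for a name from the list of things; names that differ only in an ending like _2 or _b are one class to them, and where a whole thing is asked for, a point or a joint stands for the part that bears it (a point fixed in the world has none). Each returns a list of dicts, best first, with "p" (0 to 1); they miss things now and then, are a little off and sometimes report something else, mostly with a low value. They report only what shows in the picture. A call takes as long as a camera call.
- r.regions_of(camera, thing): "mask" (384x512 bool, what is visible of it) and "extent" ([left, top, width, height] as shares, 0 to 1, of the picture: columns of its width, rows of its height, round what is visible of it).
- r.spot_point(camera, thing): "xy" ([column, row] as shares, 0 to 1, of the picture: columns of its width, rows of its height: a listed point, or the origin of a listed thing).
The state is a dict: "t": time; "qpos": joint angles; "qvel": joint speeds; "joint_torque": joint torques, N m; "ee_pos": TCP position; "eef_rot": TCP orientation; "wrist_force": force on the tool from outside, world axes, zero at the start; "torque": the same for the moment, N m; "width": finger opening in m.
Only numpy, scipy, OpenCV 4.12 (cv2) and the standard library are available. Lean on these libraries where they do the work, as an engineer would, in place of code of your own. Each camera call takes 0.05 s, during which the arm holds its last target.

TASK

Set the steel pressing die gently into the round nest of the hand press's open drawer, slide the drawer fully shut, then pull the side lever down by its black grip until you have felt four clicks, without going on to the fifth. The lever springs back up if released, so finish still holding it down at the fourth click; leave the other things on the table where they are.

Things in the scene. Friction and masses are not known exactly. Their poses are not given: they have to be found in the camera images.
- die: Plain steel pressing die standing upright on the table: cylinder 40 mm diameter, 40 mm high, with a narrower plunger (20 mm diameter, 15 mm high) standing on top, 55 mm in all, 0.3 to 0.5 kg. Origin: centre of its underside, z up along its axis. Grip it by the 40 mm cylinder.
- nest (a point): Centre of the nest floor in the press drawer: round recess 45 mm diameter, 6 mm deep in a flat steel plate, floor 40 mm above the table. Moves with the drawer. x axis: points from the drawer front into the press, the way the drawer is pushed; z up. Drawer front panel: inner face 61 mm towards -x from here, top edge 70 mm above the table.
- drawer_handle (a point): Middle of the drawer's steel bar handle, a level bar 90 mm long and 11 mm thick along the nest's y axis, 56 mm above the table, 35 mm in front (-x) of the drawer's front panel; same axes as the nest. The panel is 168 mm wide and 40 mm high (30 to 70 mm above the table).
- press_drawer (a joint): How far the press drawer is open in m: 0 = fully shut against the base, starts 0.085 to 0.11. Slides along the nest's x axis with light friction (about 2 N); stays where left.
- press: The hand press, fixed to the table: base 190 x 170 mm, column at the back, head with a vertical ram, 250 mm high. Origin on the table under the ram; x points from its front (the drawer side) to its back, z up, y to its left. Head front 35 mm towards -x of the origin, its underside 155 mm up. Lever pivot: level axis along y at x = +34 mm, 200 mm above the table.
- lever_grip: Black plastic sleeve at the lever's end, 84 mm long, 24 mm diameter, lying level along the press's y axis and free to turn on its pin. Origin: its centre, 190 mm from the lever's pivot axis and 168 mm to the right (-y) of the ram. Lever up: 123 mm in front of the press origin and 307 mm above the table. Arm rod of the lever joins its inner end, 52 mm from the centre.
- lever (a joint): Lever angle in rad: 0 = up against its stop (grip raised 0.60 rad above level, pointing to the press's front), grows as the grip is pulled down. A sprung pawl clicks over a tooth about every 0.16 rad (30 mm at the grip): the pull rises to some 8 to 18 N, drops by 5 to 8 N as the pawl slips over, then rises again when it lands 0.05 rad later. The teeth slip over at about 0.11, 0.27, 0.43, 0.59, 0.75, 0.91. Springs up to 0 when let go.
- ram_nose: Steel nose 19 mm diameter under the ram. Origin: centre of its lower face, 104 mm above the table with the lever up (9 mm above a die in the nest). The lever drives the ram down 22 mm per rad; the nose is sprung and bears on the die's plunger from about 0.41 rad, with roughly 20 to 35 N at the fourth click.
- ring: Plain steel spacer ring standing flat on the table, 42 mm outside and 25 mm inside diameter, 26 mm high. Not needed. Origin: centre of its underside.
- jar: Small clear jar with a white cap, 42 mm diameter, 52 mm high. Not needed. Origin: centre of its underside.
- screwdriver: Screwdriver with a red handle lying on the table, 170 mm long along its x. Not needed. Origin: centre of its underside.

How it is judged:
By the outcome, as a careful person would: the job done as asked, in the order asked, and still so for the second after the job is handed in, while the arm keeps its last pose, push and grip.
It also fails if it takes over 72 s, if anything falls off the work surface, if the arm or the gripper's body presses on something with over 40 N, if the wrist force passes 120 N, or if a joint passes its speed limit or range.

## Working session

There is one attempt and no reset: what is moved stays moved. The work goes in short steps, Python scripts to look and compute and a tool call to move; the robot and the scene stay as the last step left them, time stands still between calls to the robot, and variables do not carry over. Pictures are saved under pics/ and viewed, and the job is handed in when it is done.

Besides the shell and the picture viewer there is one more tool, called after "Request:" as a command line: name --argument value ..., lists and objects as JSON in quotes. step_arm: Moves the arm, as the interface text tells. Its arguments: {"type":"object","properties":{"rows":{"type":"array","items":{"type":"array"}},"jaw":{"type":"number"},"force":{"type":"number"}},"required":["rows"]}

```bash
mkdir -p pics; ls
cat > h.py <<'E'
import numpy as np, cv2
from rig import r
from scipy.spatial.transform import Rotation as R
def cam(n):
    c=r.camera(n); c['R']=None
    o=np.array(c['orientation']); 
    c['R']=o if o.shape==(3,3) else (R.from_rotvec(o).as_matrix() if o.size==3 else R.from_quat(o).as_matrix())
    return c
def world(c,u,v,z=None):
    K=np.array(c['camera_matrix']); 
    if z is None: z=c['z_map'][np.round(v).astype(int),np.round(u).astype(int)]
    p=np.stack([(u-K[0,2])/K[0,0]*z,-(v-K[1,2])/K[1,1]*z,-z*np.ones_like(z)],-1)
    return p@c['R'].T+np.array(c['eye'])
def plane(c,u,v,h):
    a=world(c,np.float64(u),np.float64(v),np.float64(1.0)); e=np.array(c['eye']); d=a-e
    return e+d*(h-e[2])/d[2]
E
python3 - <<'E'
from h import *
print({k:np.round(v,3) for k,v in r.sense().items()})
for n in ['scene','top','wrist']:
    c=cam(n); cv2.imwrite(f'pics/{n}0.png',c['pixels'])
    print(n,np.round(c['eye'],3),c['orientation'],np.array(c['camera_matrix']).tolist(),[k for k in c])
    for t in ['die','nest','drawer_handle','lever_grip','ring','jar','press','ram_nose']:
        for d in r.spot_point(n,t)[:2]:
            u,v=d['xy'][0]*512,d['xy'][1]*384
            print(t,round(d['p'],2),round(u),round(v), np.round(world(c,np.float64(min(u,511)),np.float64(min(v,383))),3) )
E
```

```text
pics
{'t': np.float64(0.0), 'qpos': array([ 1.194,  0.088,  1.372, -0.   ,  1.684, -0.103]), 'qvel': array([ 0.001, -0.   , -0.   , -0.002, -0.003, -0.   ]), 'joint_torque': array([ 0.0000e+00, -3.4017e+01, -3.0243e+01,  7.2000e-02,  3.3000e-02,
       -0.0000e+00]), 'ee_pos': array([0.149, 0.529, 0.204]), 'eef_rot': array([ 2.503,  1.897, -0.003]), 'wrist_force': array([ 0.025,  0.033, -0.222]), 'torque': array([-0.034, -0.004, -0.018]), 'width': np.float64(0.094)}
scene [1.173 0.349 0.872] [0.47315747 0.72175444 1.84316786] [[398.8406820886254, 0.0, 246.4035102280552], [0.0, 398.8406820886254, 194.54818447390218], [0.0, 0.0, 1.0]] ['pixels', 'z_map', 'camera_matrix', 'eye', 'orientation', 'R']
die 0.75 311 255 [0.599 0.282 0.031]
nest 0.88 202 196 [0.643 0.02  0.195]
drawer_handle 0.68 216 164 [ 0.353 -0.093  0.   ]
lever_grip 0.79 133 102 [ 0.521 -0.215  0.314]
ring 0.65 309 215 [0.469 0.243 0.023]
jar 0.69 351 233 [0.486 0.361 0.023]
press 0.83 188 235 [ 0.651 -0.034  0.029]
top [0.442 0.118 1.212] [ 0.1190546  -0.11086996 -1.54786044] [[357.91166036754066, 0.0, 255.97615163398441], [0.0, 357.91166036754066, 192.34281539770257], [0.0, 0.0, 1.0]] ['pixels', 'z_map', 'camera_matrix', 'eye', 'orientation', 'R']
die 0.48 209 204 [0.573 0.279 0.05 ]
nest 0.71 311 219 [ 0.529 -0.055  0.039]
drawer_handle 0.74 313 255 [ 0.415 -0.058  0.062]
drawer_handle 0.43 222 238 [0.462 0.234 0.024]
lever_grip 0.76 393 219 [ 0.513 -0.218  0.319]
ring 0.41 221 241 [0.452 0.239 0.003]
jar 0.61 176 171 [0.686 0.401 0.019]
jar 0.55 183 236 [0.468 0.359 0.049]
press 0.67 308 189 [ 0.603 -0.021  0.214]
wrist [0.075 0.549 0.385] [-0.22794126 -0.17475677  1.28958878] [[289.57378444781455, 0.0, 251.25844594949658], [0.0, 289.57378444781455, 194.74281419733813], [0.0, 0.0, 1.0]] ['pixels', 'z_map', 'camera_matrix', 'eye', 'orientation', 'R']
jar 0.42 211 380 [0.125 0.527 0.337]
```

```bash
python3 -c "
import cv2,numpy as np
a=cv2.imread('pics/scene0.png');b=cv2.imread('pics/top0.png')
cv2.imwrite('pics/s1.png',cv2.resize(a,(800,600)));cv2.imwrite('pics/t1.png',cv2.resize(b,(800,600)))"
```

```text
(no output)
```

View pics/s1.png

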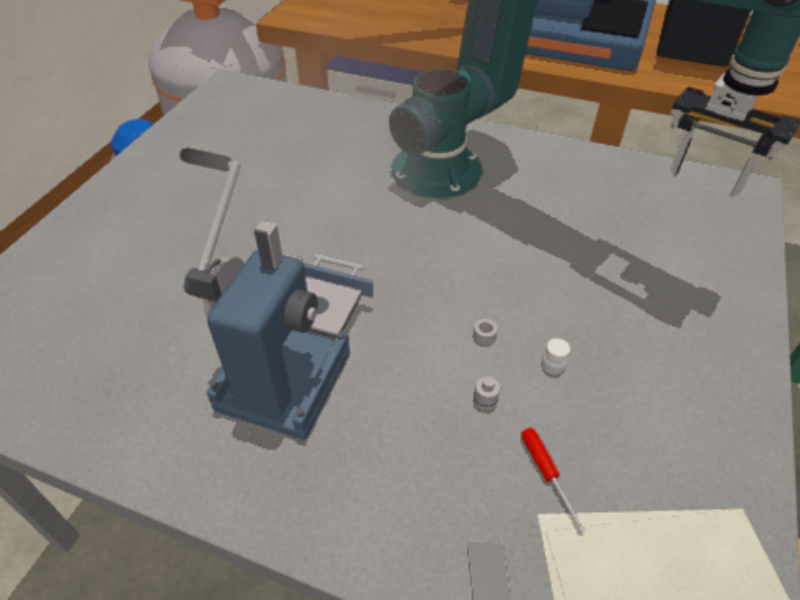

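View pics/t1.png

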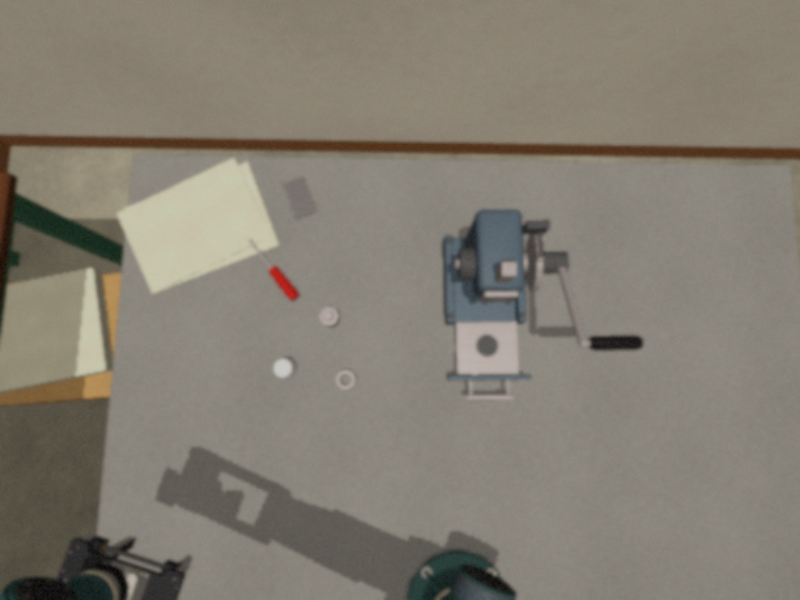

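```bash
cat > m.py <<'E'
from h import *
def top_scene():
    for n in ['top','scene']:
        c=cam(n); zm=c['z_map']
        for t in ['die','ring','jar','lever_grip','drawer_handle','press']:
            for d in r.regions_of(n,t)[:1]:
                v,u=np.nonzero(d['mask']&(zm>0)); 
                if len(u)==0: continue
                P=world(c,u.astype(float),v.astype(float),zm[v,u].astype(float))
                print(n,t,round(d['p'],2),len(u),'mean',np.round(P.mean(0),4),'min',np.round(np.percentile(P,3,0),3),'max',np.round(np.percentile(P,97,0),3))
                np.save(f'{n}_{t}.npy',P)
top_scene()
E
python3 m.py
python3 - <<'E'
from h import *
c=cam('top');zm=c['z_map'];v,u=np.mgrid[190:262,280:345];v=v.ravel();u=u.ravel()
P=world(c,u.astype(float),v.astype(float),zm[v,u].astype(float))
pl=P[(P[:,2]>.042)&(P[:,2]<.052)&(P[:,0]<.56)]
hb=P[(P[:,2]>.053)&(P[:,2]<.075)&(P[:,0]<.50)]
print(len(pl),cv2.minAreaRect(pl[:,:2].astype(np.float32)),len(hb),cv2.minAreaRect(hb[:,:2].astype(np.float32)))
# dark recess circle in colour image
g=cv2.cvtColor(c['pixels'],cv2.COLOR_BGR2GRAY)
cv2.imwrite('pics/t2.png',cv2.resize(c['pixels'][180:270,270:400],None,fx=6,fy=6,interpolation=cv2.INTER_NEAREST))
sub=g[205:235,298:326];m=(sub<120)&(sub>0)
print(sub[10:22,4:24])
E
```

```text
top jar 0.68 125 mean [0.469  0.364  0.0464] min [0.454 0.35  0.02 ] max [0.485 0.382 0.055]
top lever_grip 0.77 367 mean [ 0.5185 -0.2428  0.2639] min [ 0.503 -0.381 -0.002] max [ 0.557 -0.182  0.321]
top drawer_handle 0.93 1567 mean [ 0.5052 -0.053   0.0474] min [ 0.419 -0.111  0.037] max [0.569 0.007 0.07 ]
top press 0.68 6431 mean [ 0.6088 -0.0647  0.1544] min [ 0.456 -0.212  0.025] max [0.742 0.028 0.316]
scene die 0.72 291 mean [0.5864 0.2785 0.0346] min [0.55  0.257 0.001] max [0.6   0.297 0.056]
scene ring 0.67 174 mean [0.4542 0.2409 0.0176] min [0.434 0.226 0.002] max [0.47  0.257 0.028]
scene jar 0.59 347 mean [0.474  0.3676 0.0339] min [ 0.415  0.349 -0.   ] max [0.489 0.387 0.055]
scene lever_grip 0.87 293 mean [ 0.5186 -0.2189  0.3113] min [ 0.51  -0.259  0.302] max [ 0.527 -0.181  0.32 ]
scene drawer_handle 0.63 1336 mean [ 0.4918 -0.0315  0.0507] min [ 0.421 -0.096  0.036] max [0.572 0.018 0.071]
scene press 0.95 10541 mean [ 0.6606 -0.0465  0.1503] min [ 0.46  -0.185  0.018] max [0.759 0.034 0.312]
988 ((0.5058993697166443, -0.05487392097711563), (0.10722620785236359
[... 475 characters left out ...]
 148 166
  173 175]
 [176 171 154 128 100  89  87  91  89  91  89  93  91  91  95 109 140 161
  173 174]
 [174 170 150 121  98  91  91  91  90  91  92  89  89  89  94 107 133 159
  171 172]
 [175 168 148 119  94  92  90  90  89  88  90  86  91  89  89 106 132 157
  171 175]
 [176 168 151 123 100  91  91  87  92  86  90  92  92  89  93 106 137 161
  171 174]
 [177 173 158 133 108  95  88  90  87  88  89  89  88  89  94 114 145 166
  175 176]
 [178 173 168 145 121 100  92  88  88  88  89  89  92  90 101 128 153 170
  175 176]
 [178 176 172 159 138 115  98  95  91  89  90  90  93 102 119 142 164 172
  174 178]
 [179 178 176 169 158 140 121 105 101  96  99 101 102 122 139 158 171 174
  176 176]]
```

View pics/t2.png

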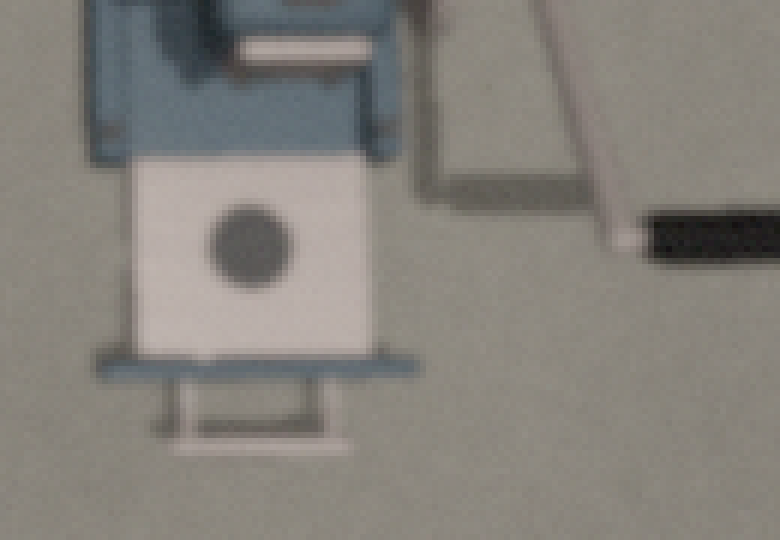

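Run:
```python
from h import *
c=cam('top');g=cv2.cvtColor(c['pixels'],cv2.COLOR_BGR2GRAY).astype(float)
v,u=np.mgrid[205:235,298:326]; w=np.clip(175-g[205:235,298:326],0,88); w[w<15]=0
print((w.sum()/88)**.5, u0:=(u*w).sum()/w.sum(), v0:=(v*w).sum()/w.sum())
print('nest',plane(c,u0,v0,.046),plane(c,u0,v0,.040), 'area diam px',2*(w.sum()/88/np.pi)**.5)
zm=c['z_map'];v,u=np.mgrid[185:225,190:235];v=v.ravel();u=u.ravel()
P=world(c,u.astype(float),v.astype(float),zm[v,u].astype(float))
for lo,hi in((.035,.045),(.05,.06),(.025,.06)):
    q=P[(P[:,2]>lo)&(P[:,2]<hi)];print('die',lo,len(q),q.mean(0),(q.min(0)+q.max(0))/2,np.ptp(q,0))
    if lo==.025: print(cv2.minEnclosingCircle(q[:,:2].astype(np.float32)))
c=cam('scene');zm=c['z_map'];v,u=np.mgrid[235:270,295:330];v=v.ravel();u=u.ravel()
P=world(c,u.astype(float),v.astype(float),zm[v,u].astype(float))
for lo,hi in((.037,.043),(.053,.058)):
    q=P[(P[:,2]>lo)&(P[:,2]<hi)];print('sdie',lo,len(q),q.mean(0),(q.min(0)+q.max(0))/2,np.ptp(q,0))
```

```text
12.695740158880781 311.2422447828539 218.34701071630005
nest [ 0.53187094 -0.05558318  0.046     ] [ 0.53233551 -0.05647755  0.04      ] area diam px 14.325608706138945
die 0.035 80 [0.57816774 0.27825907 0.03919916] [0.57811591 0.279129   0.03974545] [0.03670869 0.03730962 0.00927669]
die 0.05 26 [0.57972    0.27892099 0.05388695] [0.57977082 0.27834614 0.05415503] [0.01682177 0.01879369 0.00823045]
die 0.025 117 [0.57820045 0.27803398 0.04254946] [0.57811591 0.27842765 0.04216667] [0.03670869 0.03871231 0.03220718]
((0.5792156457901001, 0.27899640798568726), 0.020178118720650673)
sdie 0.037 100 [0.58612158 0.27855677 0.04016422] [0.58033017 0.27872299 0.03980084] [0.04033519 0.03829226 0.00536894]
sdie 0.053 39 [0.58120577 0.27949498 0.05550184] [0.58039316 0.27884721 0.05543234] [0.01809074 0.01878963 0.00447245]
```

Run:
```python
from h import *
for n,(a,b,cc,d) in dict(top=(150,235,325,415),scene=(80,200,100,180)).items():
    c=cam(n);zm=c['z_map'];v,u=np.mgrid[a:b,cc:d];v=v.ravel();u=u.ravel()
    P=world(c,u.astype(float),v.astype(float),zm[v,u].astype(float))
    P=P[(P[:,2]>.18)&(P[:,1]<-.08)&(P[:,1]>-.3)]
    for x in np.arange(.50,.7,.015):
        q=P[abs(P[:,0]-x)<.0075]
        if len(q): print(n,round(x,3),len(q),'y',np.percentile(q[:,1],[2,98]).round(3),'z',np.percentile(q[:,2],[2,98]).round(3))
```

```text
top 0.5 71 y [-0.26  -0.169] z [0.307 0.318]
top 0.515 255 y [-0.267 -0.164] z [0.307 0.322]
top 0.53 69 y [-0.254 -0.162] z [0.293 0.317]
top 0.545 32 y [-0.175 -0.162] z [0.282 0.298]
top 0.56 30 y [-0.174 -0.161] z [0.271 0.288]
top 0.575 34 y [-0.175 -0.161] z [0.262 0.278]
top 0.59 27 y [-0.174 -0.16 ] z [0.252 0.266]
top 0.605 40 y [-0.173 -0.081] z [0.219 0.257]
top 0.62 85 y [-0.171 -0.082] z [0.185 0.251]
top 0.635 91 y [-0.171 -0.082] z [0.185 0.25 ]
top 0.65 143 y [-0.175 -0.083] z [0.191 0.251]
top 0.665 183 y [-0.176 -0.082] z [0.193 0.265]
top 0.68 142 y [-0.173 -0.082] z [0.184 0.269]
top 0.695 67 y [-0.117 -0.081] z [0.186 0.281]
scene 0.5 3 y [-0.206 -0.181] z [0.312 0.318]
scene 0.515 206 y [-0.265 -0.164] z [0.301 0.321]
scene 0.53 185 y [-0.259 -0.163] z [0.297 0.316]
scene 0.545 53 y [-0.176 -0.162] z [0.282 0.3  ]
scene 0.56 47 y [-0.174 -0.161] z [0.272 0.289]
scene 0.575 50 y [-0.173 -0.16 ] z [0.263 0.278]
scene 0.59 52 y [-0.175 -0.161] z [0.25  0.269]
scene 0.605 47 y [-0.173 -0.16 ] z [0.24  0.258]
scene 0.62 70 y [-0.171 -0.083] z [0.214 0.25 ]
scene 0.635 106 y [-0.173 -0.082] z [0.214 0.25 ]
scene 0.65 112 y [-0.17  -0.081] z [0.213 0.252]
scene 0.665 96 y [-0.169 -0.081] z [0.216 0.264]
scene 0.68 119 y [-0.174 -0.081] z [0.21  0.268]
scene 0.695 54 y [-0.175 -0.081] z [0.194 0.281]
```

Request:
step_arm --rows '[[[0,0,-2],[0,0,-0.147]],[[0,0,-2],[0,0,-0.147]]]' --jaw 0.65

```text
t: 2.5
ee_pos: [0.1485, 0.529, 0.2451]
eef_rot: [2.192, 2.25, -0.003]
wrist_force: [0.6, 0.9, -0.4]
width: 0.0816
```

Request:
step_arm --rows '[[[-2,1.2,0],[0,0,0]],[[-3.9,2.45,0],[0,0,0]],[[-3.9,2.45,0],[0,0,0]],[[-3.9,2.45,0],[0,0,0]],[[-3.9,2.45,0],[0,0,0]],[[-3.9,2.45,0],[0,0,0]],[[-3.9,2.45,0],[0,0,0]],[[-3.9,2.45,0],[0,0,0]]]'

```text
t: 3.3
ee_pos: [0.3388, 0.2387, 0.2458]
eef_rot: [2.198, 2.244, 0.002]
wrist_force: [0.8, -0.7, 0.5]
width: 0.0608
```

Request:
step_arm --rows '[[[-3.9,2.45,0],[0,0,0]],[[-3.9,2.45,0],[0,0,0]],[[-3.9,2.45,0],[0,0,0]],[[-3.9,2.45,0],[0,0,0]],[[-3.9,2.45,0.5],[0,0,0]],[[-3.9,2.45,1],[0,0,0]],[[-3.9,2.45,1.5],[0,0,0]],[[-2.9,1.85,1.5],[0,0,0]]]'

```text
t: 4.1
ee_pos: [0.5353, -0.0604, 0.2001]
eef_rot: [2.2, 2.241, 0.001]
wrist_force: [-0.0, 0.3, 0.3]
width: 0.0609
```

Request:
step_arm --rows '[[[0,0,0],[0,0,0]],[[0,0,0],[0,0,0]],[[0,0,0],[0,0,0]]]'

```text
t: 4.4
ee_pos: [0.5341, -0.057, 0.2014]
eef_rot: [2.197, 2.244, 0.002]
wrist_force: [-0.7, 0.6, 0.8]
width: 0.0613
```

Run:
```python
from h import *
s=r.sense();print(s['t'],s['ee_pos'],s['eef_rot'],s['qpos'])
c=cam('wrist');cv2.imwrite('pics/wn.png',c['pixels']);np.savez('wn.npz',**{k:np.array(v) for k,v in c.items()})
print(c['eye'],c['R'])
```

```text
4.4 [ 0.53410428 -0.05697556  0.20138073] [2.19745093e+00 2.24431981e+00 1.64423145e-03] [-2.12210351e-01  5.84857215e-02  1.40938733e+00  5.62478146e-04
  1.67264417e+00 -1.80405210e+00]
[ 0.45766212 -0.05948492  0.38120369] [[-0.02210475 -0.96378143 -0.26577574]
 [ 0.99975452 -0.02090836 -0.00733036]
 [ 0.00150793 -0.26587254  0.96400701]]
```

View pics/wn.png

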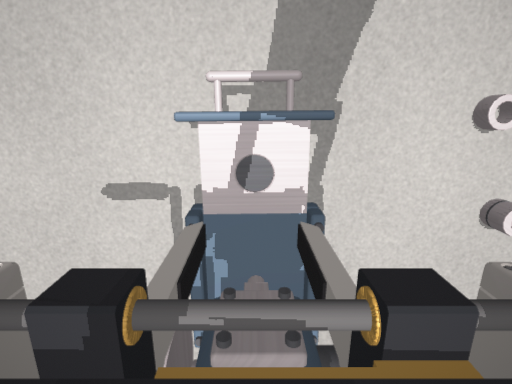

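```bash
python3 - <<'E'
from h import *
c=dict(np.load('wn.npz'))
zm=c['z_map'];v,u=np.mgrid[60:215,165:340];v=v.ravel();u=u.ravel()
P=world(c,u.astype(float),v.astype(float),zm[v,u].astype(float))
for lo,hi in((.0365,.0425),(.0435,.049),(.05,.064),(.0655,.075)):
    s=(P[:,2]>lo)&(P[:,2]<hi)&(P[:,0]<.57); q=P[s]
    print(lo,len(q),q.mean(0),np.percentile(q,[2,98],0).round(4).tolist(),cv2.minAreaRect(q[:,:2].astype(np.float32)))
    if lo<.037:
        k=np.linalg.norm(q[:,:2]-np.median(q[:,:2],0),axis=1)<.03;print(k.sum(),q[k].mean(0),cv2.minEnclosingCircle(q[k][:,:2].astype(np.float32)))
g=cv2.cvtColor(c['pixels'],cv2.COLOR_BGR2GRAY).astype(float)
m=(g<75).astype(np.uint8); n,l,st,ce=cv2.connectedComponentsWithStats(m)
i=l[173,255];print(i,st[i],ce[i])
for h in(.04,.046):print(plane(c,ce[i][0],ce[i][1],h))
E
python3 -c "
import cv2;a=cv2.imread('pics/wn.png')[60:220,160:350];cv2.imwrite('pics/wn2.png',cv2.resize(a,None,fx=4,fy=3.7))"
```

```text
0.0365 1086 [ 0.52484723 -0.05258921  0.04059616] [[0.5043, -0.0737, 0.039], [0.5456, -0.0325, 0.0421]] ((0.5476120710372925, -0.028177134692668915), (0.11347854882478714, 0.044505443423986435), 47.625709533691406)
1069 [ 0.52414411 -0.05377084  0.04061349] ((0.5244290232658386, -0.05376238748431206), 0.02248287759721279)
0.0435 8668 [ 0.51341335 -0.05355466  0.04661922] [[0.465, -0.1148, 0.0451], [0.568, 0.0069, 0.0481]] ((0.5174104571342468, -0.04465918242931366), (0.10883285850286484, 0.14507687091827393), 1.7710522413253784)
0.05 1534 [ 0.42686654 -0.05580331  0.06044864] [[0.4127, -0.1033, 0.0562], [0.4535, -0.0077, 0.0631]] ((0.4926478862762451, -0.0391087532043457), (0.1822483241558075, 0.09884749352931976), 13.533590316772461)
0.0655 1582 [ 0.45790763 -0.05582038  0.07011611] [[0.4516, -0.1356, 0.0675], [0.464, 0.0236, 0.072]] ((0.45798128843307495, -0.05652477592229843), (0.010007735341787338, 0.1670435667037964), 1.8976126909255981)
0 [     0      0    512    379 166541] [257.67323362 167.76969635]
[ 0.51822954 -0.04998464  0.04      ]
[ 0.51716447 -0.0501517   0.046     ]
```

View pics/wn2.png

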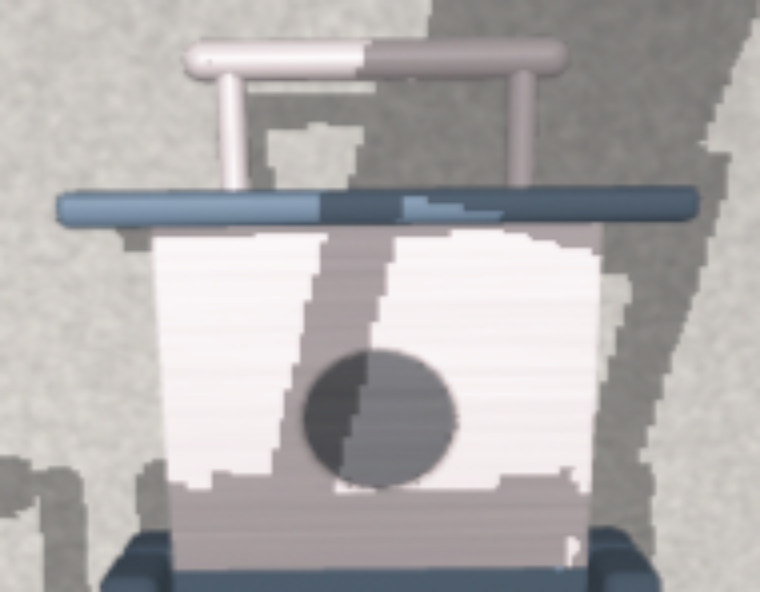

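Request:
step_arm --rows '[[[2,0.4,0],[0,0,0]],[[4.4,0.8,0],[0,0,0]],[[4.4,0.8,0],[0,0,0]],[[4.4,0.8,0],[0,0,0]],[[4.4,0.8,0],[0,0,0]],[[4.4,0.8,0],[0,0,0]],[[4.4,0.8,0],[0,0,0]],[[4.4,0.8,0],[0,0,0]]]'

```text
t: 5.25
ee_pos: [0.5867, 0.2746, 0.2023]
eef_rot: [2.196, 2.245, 0.004]
wrist_force: [0.7, 0.3, -0.4]
width: 0.0613
```

Request:
step_arm --rows '[[[0.4,0.2,0],[0,0,0]],[[0,0,0],[0,0,0]],[[0,0,0],[0,0,0]],[[0,0,0],[0,0,0]]]'

```text
t: 5.65
ee_pos: [0.5894, 0.2742, 0.2013]
eef_rot: [2.2, 2.242, 0.001]
wrist_force: [-0.8, -0.4, -0.3]
width: 0.0609
```

Run:
```python
from h import *
s=r.sense();print(s['t'],s['ee_pos'],s['eef_rot'])
c=cam('wrist');cv2.imwrite('pics/wd.png',c['pixels']);np.savez('wd.npz',**{k:np.array(v) for k,v in c.items()})
zm=c['z_map'];v,u=np.mgrid[0:384,0:512];v=v.ravel();u=u.ravel()
P=world(c,u.astype(float),v.astype(float),zm[v,u].astype(float))
near=np.linalg.norm(P[:,:2]-[.5795,.279],axis=1)<.035
for lo,hi in((.038,.0425),(.053,.058)):
    q=P[near&(P[:,2]>lo)&(P[:,2]<hi)]
    print(lo,len(q),q.mean(0),cv2.minEnclosingCircle(q[:,:2].astype(np.float32)))
```

```text
5.65 [0.58937952 0.27415729 0.20129834] [2.19995609e+00 2.24179016e+00 9.73787319e-04]
0.038 583 [0.57801385 0.27922597 0.04055019] ((0.5794422030448914, 0.27939656376838684), 0.019902028143405914)
0.053 230 [0.57916162 0.27942443 0.05546363] ((0.5794459581375122, 0.279613733291626), 0.00996741559356451)
```

View pics/wd.png

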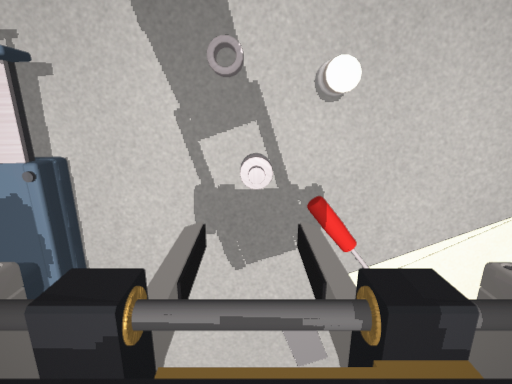

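Request:
step_arm --rows '[[[0.45,-1.03,2],[0,0,0]],[[0,0,4],[0,0,0]],[[0,0,4],[0,0,0]],[[0,0,4],[0,0,0]],[[0,0,3],[0,0,0]],[[0,0,2],[0,0,0]],[[0,0,0],[0,0,0]],[[0,0,0],[0,0,0]]]' --force 20

```text
t: 6.5
ee_pos: [0.5794, 0.2789, 0.0111]
eef_rot: [2.2, 2.242, 0.0]
wrist_force: [-0.2, -0.1, 0.2]
width: 0.0607
```

Run:
```python
from h import *
c=cam('wrist');cv2.imwrite('pics/wd2.png',c['pixels'])
s=r.sense();print(s['t'],s['ee_pos'],s['eef_rot'],s['wrist_force'])
```

```text
6.55 [0.58029844 0.27940294 0.01239229] [2.19924644 2.24178447 0.00414302] [ 2.63241110e-01 -2.85600356e-04 -3.45942111e-01]
```

View pics/wd2.png

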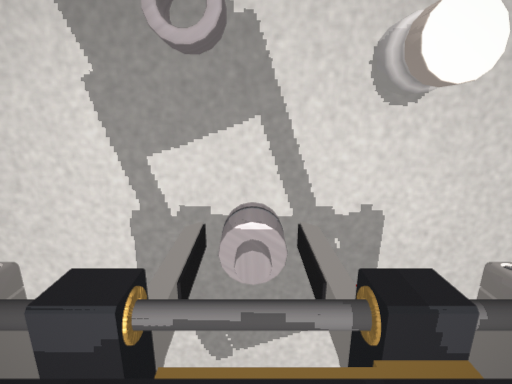

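Request:
step_arm --rows '[[[0,0,0],[0,0,0]],[[0,0,0],[0,0,0]],[[0,0,0],[0,0,0]],[[0,0,0],[0,0,0]],[[0,0,0],[0,0,0]],[[0,0,0],[0,0,0]]]' --jaw 0.3 --force 25

```text
t: 7.15
ee_pos: [0.5798, 0.2796, 0.0118]
eef_rot: [2.198, 2.243, 0.002]
wrist_force: [-0.3, -0.6, 5.4]
width: 0.0395
```

Request:
step_arm --rows '[[[0,0,-1],[0,0,0]],[[0,0,-2],[0,0,0]],[[0,0,-4],[0,0,0]],[[0,0,-3],[0,0,0]],[[0,0,0],[0,0,0]]]'

```text
t: 7.65
ee_pos: [0.5816, 0.2811, 0.1156]
eef_rot: [2.196, 2.242, 0.014]
wrist_force: [0.6, -0.3, -3.4]
width: 0.0393
```

Run:
```python
from h import *
c=cam('wrist');cv2.imwrite('pics/wd3.png',c['pixels'])
s=r.sense();print(s['t'],s['ee_pos'],s['eef_rot'],s['wrist_force'],s['width'])
zm=c['z_map'];v,u=np.mgrid[0:384,0:512];v=v.ravel();u=u.ravel()
P=world(c,u.astype(float),v.astype(float),zm[v,u].astype(float))
near=np.linalg.norm(P[:,:2]-[.5795,.279],axis=1)<.03
q=P[near]; h=s['ee_pos'][2]-.0115
for lo,hi in((.038,.0425),(.052,.059)):
    k=q[(q[:,2]-h>lo)&(q[:,2]-h<hi)];print(lo,len(k),k.mean(0)-[0,0,h],cv2.minEnclosingCircle(k[:,:2].astype(np.float32)))
```

```text
7.7 [0.58004447 0.28035325 0.11210604] [2.19784549 2.24305149 0.00605593] [ 0.60010162 -0.26466776 -4.40577823] 0.039432034390958236
0.038 354 [0.57010416 0.27857008 0.04074049] ((0.5721969604492188, 0.2789779305458069), 0.02912408858537674)
0.052 1142 [0.57835083 0.27948619 0.05717257] ((0.5723196268081665, 0.278777539730072), 0.029178114607930183)
```

View pics/wd3.png

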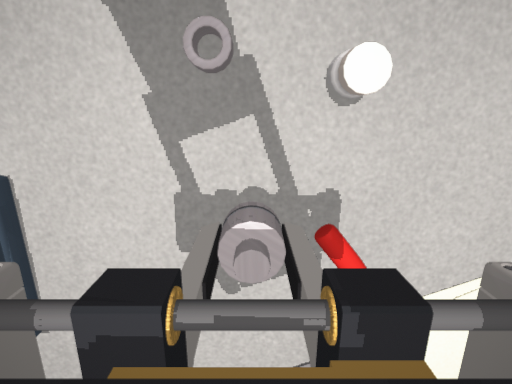

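Request:
step_arm --rows '[[[-2,-0.4,-1],[0,0,0]],[[-4,-0.8,-1],[0,0,0]],[[-4.4,-0.8,0],[0,0,0]],[[-4.4,-0.8,0],[0,0,0]],[[-4.4,-0.8,0],[0,0,0]],[[-4.4,-0.8,0],[0,0,0]],[[-4.4,-0.8,0],[0,0,0]],[[-3.2,-0.8,0],[0,0,0]]]'

```text
t: 8.5
ee_pos: [0.5227, -0.0355, 0.1264]
eef_rot: [-2.197, -2.238, 0.007]
wrist_force: [0.6, -0.4, -4.1]
width: 0.0394
```

Request:
step_arm --rows '[[[-2.08,-0.63,0],[0,0,0]],[[0,0,0],[0,0,0]],[[0,0,0],[0,0,0]],[[0,0,0],[0,0,0]]]'

```text
t: 8.9
ee_pos: [0.5188, -0.0533, 0.1286]
eef_rot: [-2.196, -2.243, 0.002]
wrist_force: [0.3, -0.8, -5.2]
width: 0.0398
```

Run:
```python
from h import *
c=cam('wrist');cv2.imwrite('pics/wp1.png',c['pixels']);np.savez('wp1.npz',**{k:np.array(v) for k,v in c.items()})
s=r.sense();print(s['t'],s['ee_pos'],s['eef_rot'],s['wrist_force'],s['width'],s['qpos'])
```

```text
8.95 [ 0.51906529 -0.05321675  0.12914483] [-2.19571990e+00 -2.24370179e+00  1.09034774e-03] [-0.22817717 -0.56297841 -3.90316486] 0.03943779694633555 [-2.11274842e-01  5.40307560e-02  1.55789579e+00  6.22085664e-04
  1.53195118e+00 -1.80371147e+00]
```

View pics/wp1.png

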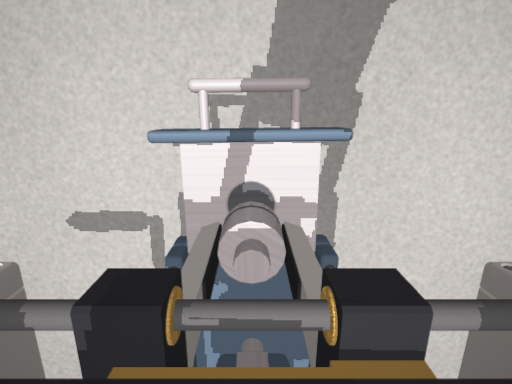

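Request:
step_arm --rows '[[[-0.08,0.55,0],[0,0,0]],[[0,0,1.5],[0,0,0]],[[0,0,2],[0,0,0]],[[0,0,2],[0,0,0]],[[0,0,1],[0,0,0]],[[0,0,0],[0,0,0]],[[0,0,0],[0,0,0]]]'

```text
t: 9.65
ee_pos: [0.5253, -0.055, 0.0656]
eef_rot: [2.198, 2.244, 0.0]
wrist_force: [0.7, -0.4, -4.0]
width: 0.0395
```

Run:
```python
from h import *
c=cam('wrist');cv2.imwrite('pics/wp2.png',cv2.resize(c['pixels'][80:320,130:380],(750,720))[:600]);np.savez('wp2.npz',**{k:np.array(v) for k,v in c.items()})
s=r.sense();print(s['t'],s['ee_pos'],s['eef_rot'],s['wrist_force'],s['width'])
```

```text
9.7 [ 0.52579621 -0.05510748  0.06635209] [2.19755225e+00 2.24301359e+00 1.62216919e-03] [ 0.33567327 -0.03605557 -4.51226372] 0.03945472668746433
```

View pics/wp2.png

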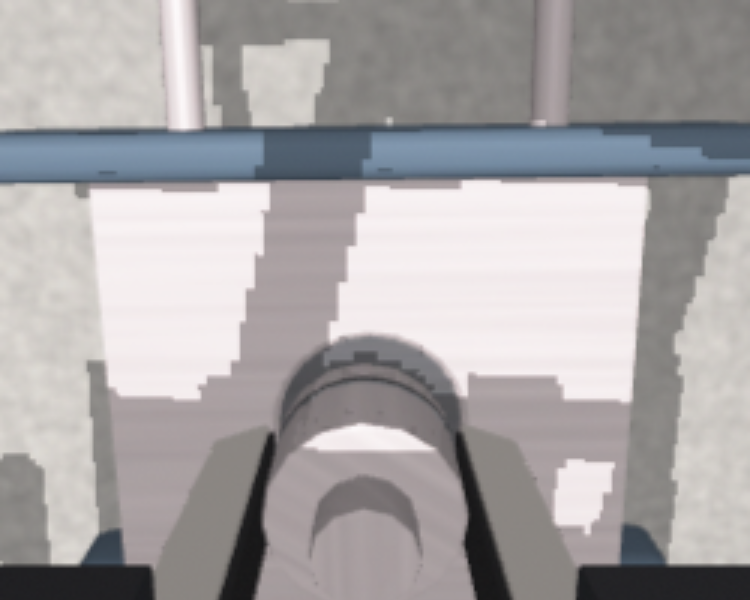

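```bash
cat > ov.py <<'E'
from h import *
def proj(c,P):
    q=(P-c['eye'])@c['R']; K=c['camera_matrix']; z=-q[:,2]
    return np.stack([K[0,0]*q[:,0]/z+K[0,2],K[1,1]*-q[:,1]/z+K[1,2]],1)
def circ(x,y,z,rr):
    t=np.linspace(0,2*np.pi,100);return np.stack([x+rr*np.cos(t),y+rr*np.sin(t),0*t+z],1)
E
python3 - <<'E'
from ov import *
c=dict(np.load('wp2.npz'));im=cv2.resize(c['pixels'][140:320,170:350],None,fx=4,fy=4,interpolation=cv2.INTER_CUBIC)
def dr(p,col):
    q=((proj(c,p)-[170,140]+.5)*4).astype(int); cv2.polylines(im,[q.reshape(-1,1,2)],True,col,1)
dr(circ(.5244,-.0538,.046,.0225),(0,0,255))
dr(circ(.5255,-.0551,.0544,.02),(0,200,0));dr(circ(.5255,-.0551,.0944,.02),(0,200,0));dr(circ(.5255,-.0551,.1094,.01),(0,200,0))
cv2.imwrite('pics/ov2.png',im[:600])
E
```

```text
(no output)
```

View pics/ov2.png

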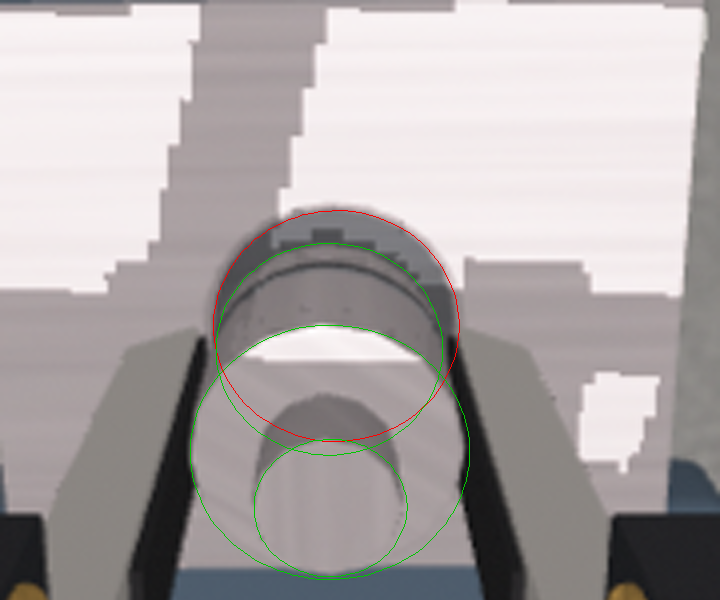

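Request:
step_arm --rows '[[[0.08,-0.12,0],[0,0,0]],[[0,0,0.3],[0,0,0]],[[0,0,0.3],[0,0,0]],[[0,0,0.3],[0,0,0]],[[0,0,0],[0,0,0]],[[0,0,0],[0,0,0]]]'

```text
t: 10.3
ee_pos: [0.5237, -0.0543, 0.0562]
eef_rot: [-2.199, -2.243, 0.0]
wrist_force: [1.0, 0.5, -4.1]
width: 0.0394
```

Run:
```python
from ov import *
s=r.sense();print(s['t'],s['ee_pos'],s['wrist_force'],s['torque'],s['width'])
c=cam('wrist');s=r.sense();e=s['ee_pos'];print(e,s['wrist_force'])
im=cv2.resize(c['pixels'][140:320,170:350],None,fx=4,fy=4,interpolation=cv2.INTER_CUBIC)
def dr(p,col):
    q=((proj(c,p)-[170,140]+.5)*4).astype(int); cv2.polylines(im,[q.reshape(-1,1,2)],True,col,1)
dr(circ(.5241,-.0544,.046,.0225),(0,0,255))
dr(circ(e[0],e[1],e[2]-.0115,.02),(0,200,0))
cv2.imwrite('pics/ov3.png',im[:600])
```

```text
10.3 [ 0.52366689 -0.05427973  0.05624534] [ 0.96402588  0.46402756 -4.07636123] [0.06670807 0.0329316  0.00338614] 0.03938564969296145
[ 0.52380214 -0.05432499  0.05640921] [-0.18033641  0.64958692 -3.95756312]
```

View pics/ov3.png

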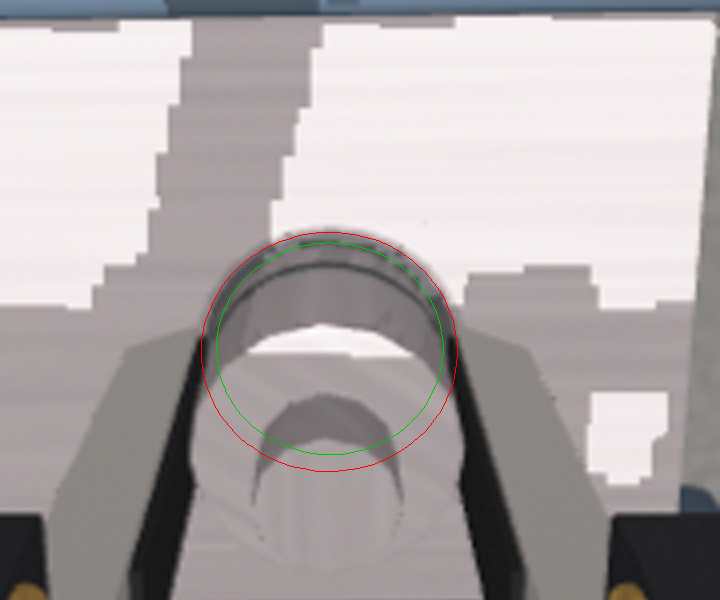

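Request:
step_arm --rows '[[[0,0,0.15],[0,0,0]],[[0,0,0.15],[0,0,0]],[[0,0,0.1],[0,0,0]],[[0,0,0],[0,0,0]]]'

```text
t: 10.75
ee_pos: [0.5236, -0.0543, 0.0522]
eef_rot: [-2.199, -2.243, 0.0]
wrist_force: [0.3, -0.5, -3.0]
width: 0.0393
```

Request:
step_arm --rows '[[[0,0,0.08],[0,0,0]],[[0,0,0],[0,0,0]]]'

```text
t: 10.95
ee_pos: [0.5239, -0.0543, 0.0518]
eef_rot: [2.199, 2.244, 0.0]
wrist_force: [0.3, 1.2, -3.6]
width: 0.0395
```

Request:
step_arm --rows '[[[0,0,0.05],[0,0,0]],[[0,0,0],[0,0,0]]]'

```text
t: 11.15
ee_pos: [0.524, -0.0543, 0.0518]
eef_rot: [2.198, 2.244, 0.001]
wrist_force: [-1.5, 0.7, 0.1]
width: 0.04
```

Request:
step_arm --rows '[[[0,0,0.05],[0,0,0]],[[0,0,0],[0,0,0]]]'

```text
t: 11.35
ee_pos: [0.5245, -0.0543, 0.0518]
eef_rot: [2.198, 2.243, 0.002]
wrist_force: [-1.7, 1.3, 3.8]
width: 0.0399
```

Request:
step_arm --rows '[[[0,0,-0.05],[0,0,0]],[[0,0,0],[0,0,0]],[[0,0,0],[0,0,0]],[[0,0,0],[0,0,0]]]' --jaw 0.6

```text
t: 11.75
ee_pos: [0.5239, -0.0544, 0.051]
eef_rot: [2.199, 2.244, 0.0]
wrist_force: [0.6, 0.1, 0.3]
width: 0.0561
```

Run:
```python
from ov import *
c=cam('wrist');s=r.sense();print(s['t'],s['ee_pos'],s['wrist_force'],s['width'])
cv2.imwrite('pics/wp4.png',cv2.resize(c['pixels'][140:320,150:370],(740,600)))
```

```text
11.8 [ 0.52379707 -0.05434584  0.05101256] [-0.54132956 -0.03852472 -0.23599048] 0.05658463276740306
```

View pics/wp4.png

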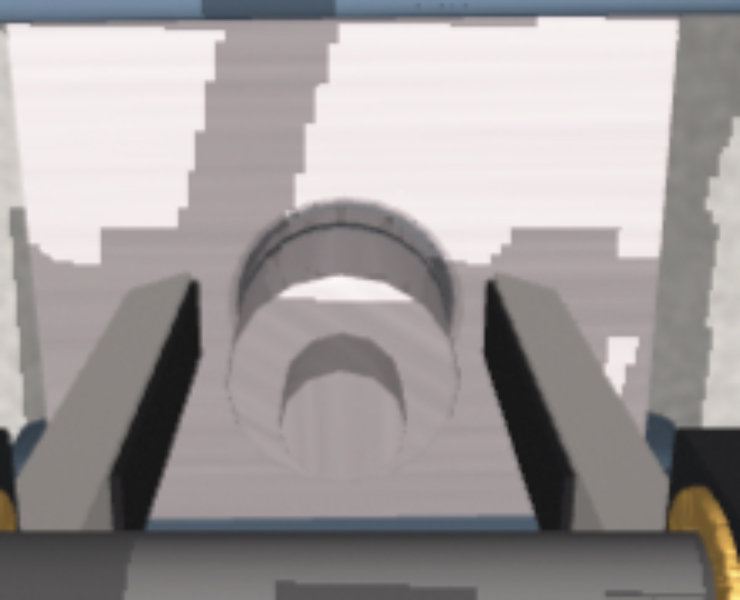

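Request:
step_arm --rows '[[[0,0,-1],[0,0,0]],[[0,0,-3],[0,0,0]],[[0,0,-4],[0,0,0]],[[0,0,-2],[0,0,0]],[[0.03,-2,0],[0,0,0]],[[0.03,-4,0],[0,0,0]],[[0.03,-4,0],[0,0,0]],[[0.03,-4,0],[0,0,0]]]'

```text
t: 12.6
ee_pos: [0.3826, -0.0559, 0.1519]
eef_rot: [2.198, 2.244, 0.001]
wrist_force: [-0.5, -1.0, 0.5]
width: 0.0565
```

Request:
step_arm --rows '[[[0.03,-1.5,0],[0,0,0]],[[0,0,0],[0,0,0]],[[0,0,0],[0,0,0]]]' --jaw 0

```text
t: 12.9
ee_pos: [0.3695, -0.0561, 0.152]
eef_rot: [2.198, 2.242, 0.002]
wrist_force: [0.1, 1.2, 0.2]
width: 0.0356
```

Run:
```python
from ov import *
c=cam('wrist');s=r.sense();print(s['t'],s['ee_pos'],s['wrist_force'],s['width'])
cv2.imwrite('pics/wp5.png',c['pixels'])
c=cam('scene');cv2.imwrite('pics/s5.png',cv2.resize(c['pixels'][60:300,60:360],(750,600)))
zm=c['z_map'];v,u=np.mgrid[0:384,0:512];v=v.ravel();u=u.ravel()
```

```text
12.95 [ 0.36975966 -0.05608884  0.151827  ] [-0.47745    -0.64511747 -0.57752404] 0.03213699697063118
```

View pics/wp5.png

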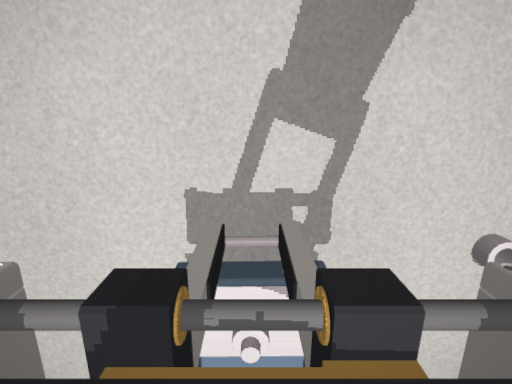

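View pics/s5.png

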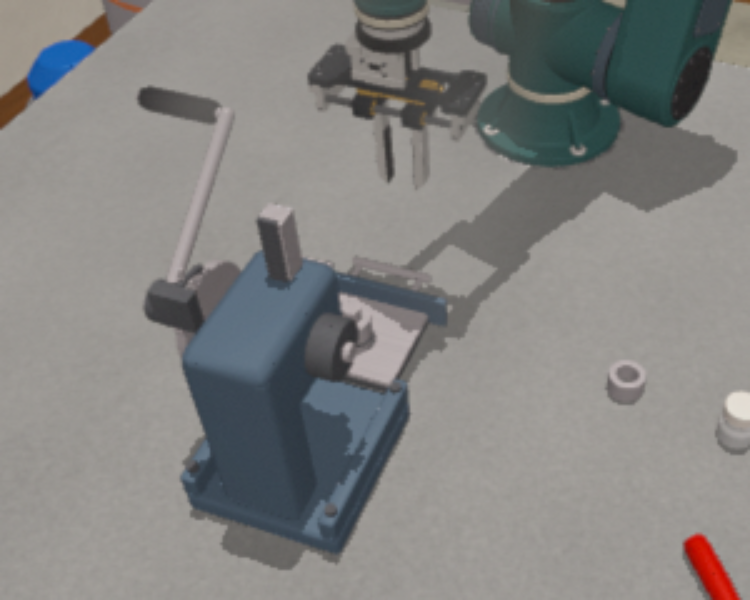

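Request:
step_arm --rows '[[[0,0,2],[0,0,0]],[[0,0,4],[0,0,0]],[[0,0,3],[0,0,0]],[[0,0,1.8],[0,0,0]],[[0,0,0],[0,0,0]],[[0,1,0],[0,0,0]],[[0,1,0],[0,0,0]],[[0,0.7,0],[0,0,0]]]'

```text
t: 13.8
ee_pos: [0.3985, -0.0558, 0.0448]
eef_rot: [2.197, 2.242, 0.003]
wrist_force: [0.1, -0.1, 0.7]
width: 0.0006
```

Request:
step_arm --rows '[[[0,0.4,0],[0,0,0]],[[0,0.4,0],[0,0,0]],[[0,0.4,0],[0,0,0]],[[0,0.4,0],[0,0,0]]]'

```text
t: 14.2
ee_pos: [0.4117, -0.055, 0.0432]
eef_rot: [-2.199, -2.243, 0.001]
wrist_force: [-0.9, 0.4, 0.9]
width: 0.0006
```

Request:
step_arm --rows '[[[0,0.5,0],[0,0,0]],[[0,0.5,0],[0,0,0]],[[0,0.5,0],[0,0,0]],[[0,0.5,0],[0,0,0]],[[0,0.5,0],[0,0,0]],[[0,0.5,0],[0,0,0]],[[0,0.5,0],[0,0,0]],[[0,0.5,0],[0,0,0]]]'

```text
t: 15.0
ee_pos: [0.4521, -0.054, 0.043]
eef_rot: [-2.198, -2.243, -0.0]
wrist_force: [-2.4, 1.5, 0.7]
width: 0.0004
```

Request:
step_arm --rows '[[[0,0.5,0],[0,0,0]],[[0,0.5,0],[0,0,0]],[[0,0.5,0],[0,0,0]],[[0,0.5,0],[0,0,0]],[[0,0.4,0],[0,0,0]],[[0,0.4,0],[0,0,0]]]'

```text
t: 15.6
ee_pos: [0.48, -0.0536, 0.043]
eef_rot: [-2.199, -2.243, 0.0]
wrist_force: [-2.1, 1.5, 0.2]
width: 0.0003
```

Request:
step_arm --rows '[[[0,0.3,0],[0,0,0]],[[0,0.3,0],[0,0,0]],[[0,0.3,0],[0,0,0]],[[0,0.2,0],[0,0,0]]]'

```text
t: 16.0
ee_pos: [0.491, -0.0535, 0.0431]
eef_rot: [2.199, 2.244, 0.0]
wrist_force: [-1.1, 0.6, 0.1]
width: 0.0004
```

Request:
step_arm --rows '[[[0,0.2,0],[0,0,0]],[[0,0.2,0],[0,0,0]],[[0,0.2,0],[0,0,0]]]'

```text
t: 16.3
ee_pos: [0.4969, -0.0534, 0.0431]
eef_rot: [-2.199, -2.244, 0.0]
wrist_force: [-1.2, 0.8, -0.7]
width: 0.0004
```

Request:
step_arm --rows '[[[0,0.2,0],[0,0,0]],[[0,0.2,0],[0,0,0]],[[0,0.1,0],[0,0,0]]]'

```text
t: 16.6
ee_pos: [0.502, -0.0533, 0.0432]
eef_rot: [2.199, 2.244, 0.0]
wrist_force: [-1.4, 1.4, -1.2]
width: 0.0003
```

Request:
step_arm --rows '[[[0,0.2,0],[0,0,0]],[[0,0.2,0],[0,0,0]],[[0,0.1,0],[0,0,0]]]'

```text
t: 16.9
ee_pos: [0.507, -0.0532, 0.0432]
eef_rot: [2.199, 2.244, 0.0]
wrist_force: [-1.2, 1.0, -0.9]
width: 0.0006
```

Request:
step_arm --rows '[[[0,0.15,0],[0,0,0]],[[0,0.15,0],[0,0,0]]]'

```text
t: 17.1
ee_pos: [0.5099, -0.0531, 0.0432]
eef_rot: [2.199, 2.244, 0.0]
wrist_force: [-1.1, 0.7, -0.2]
width: 0.0006
```

Request:
step_arm --rows '[[[0,0.15,0],[0,0,0]],[[0,0.15,0],[0,0,0]]]'

```text
t: 17.3
ee_pos: [0.51, -0.0531, 0.0431]
eef_rot: [-2.195, -2.241, 0.008]
wrist_force: [-10.9, -0.1, 7.3]
width: 0.0007
```

Request:
step_arm --rows '[[[0,0.08,0],[0,0,0]],[[0,0,0],[0,0,0]]]'

```text
t: 17.5
ee_pos: [0.51, -0.0531, 0.0432]
eef_rot: [-2.194, -2.24, 0.01]
wrist_force: [-11.0, 1.0, 6.7]
width: 0.0003
```

Run:
```python
from ov import *
s=r.sense();print(s['t'],s['ee_pos'],s['wrist_force'])
c=cam('scene');cv2.imwrite('pics/s6.png',cv2.resize(c['pixels'][60:300,60:360],(750,600)))
c=cam('top');cv2.imwrite('pics/t6.png',cv2.resize(c['pixels'][130:290,260:420],(600,600)))
```

```text
17.5 [ 0.51000833 -0.0530892   0.0431595 ] [-11.0400497    1.01663644   6.65947835]
```

View pics/s6.png

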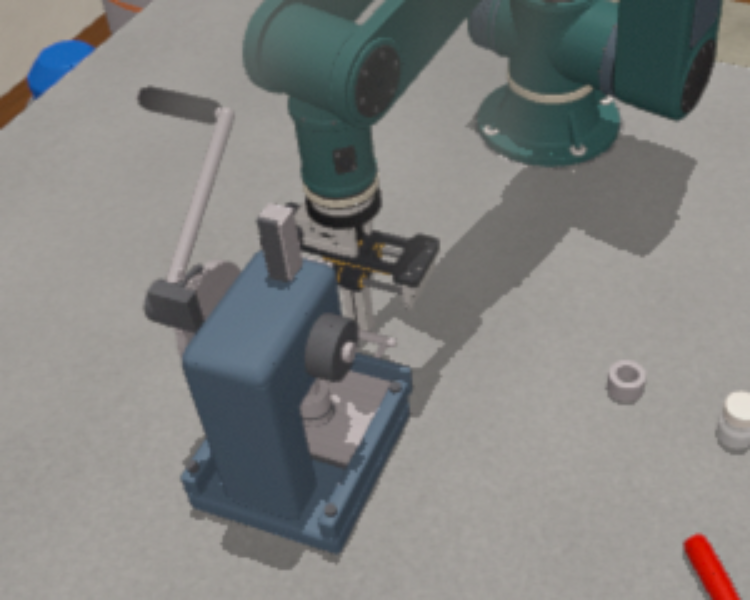

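View pics/t6.png

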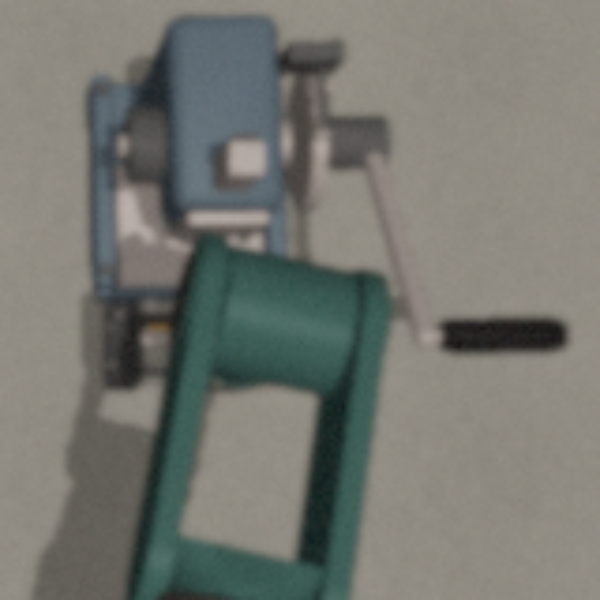

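Request:
step_arm --rows '[[[0,-0.4,0],[0,0,0]],[[0,-2,0],[0,0,0]],[[0,-4,0],[0,0,0]],[[0,-4,-2],[0,0,0]],[[0,-2,-4],[0,0,0]],[[0,0,-4],[0,0,0]],[[0,0,-4],[0,0,0]],[[0,0,-2],[0,0,0]]]'

```text
t: 18.4
ee_pos: [0.3919, -0.0564, 0.2082]
eef_rot: [2.193, 2.237, 0.008]
wrist_force: [0.3, -0.1, 0.2]
width: 0.0005
```

Request:
step_arm --rows '[[[0,0,0],[0,0,0]],[[0,0,0],[0,0,0]]]'

```text
t: 18.6
ee_pos: [0.3901, -0.0557, 0.203]
eef_rot: [2.198, 2.242, 0.001]
wrist_force: [-0.7, -0.3, -1.1]
width: 0.0004
```

Run:
```python
from ov import *
s=r.sense();print(s['t'],s['ee_pos'],s['wrist_force'])
c=cam('top');np.savez('t7.npz',**{k:np.array(v) for k,v in c.items()})
cv2.imwrite('pics/t7.png',cv2.resize(c['pixels'][150:260,270:410],(760,600)))
c=cam('scene');np.savez('s7.npz',**{k:np.array(v) for k,v in c.items()})
cv2.imwrite('pics/s7.png',cv2.resize(c['pixels'][130:290,130:250],None,fx=3.7,fy=3.7))
for n in['top','scene']:
    c=dict(np.load(n[0]+'7.npz'));zm=c['z_map'];v,u=np.mgrid[0:384,0:512];v=v.ravel();u=u.ravel()
    P=world(c,u.astype(float),v.astype(float),zm[v,u].astype(float))
    q=P[(P[:,2]>.064)&(P[:,2]<.075)&(P[:,0]<.58)&(P[:,0]>.53)&(abs(P[:,1]+.05)<.1)]
    print(n,'panel',len(q),q.mean(0),np.percentile(q,[3,97],0))
    q=P[(P[:,2]>.29)&(P[:,2]<.33)&(P[:,0]<.56)&(P[:,0]>.48)&(P[:,1]<-.19)&(P[:,1]>-.3)]
    A=np.c_[q[:,1],np.ones(len(q))]
    print('grip',len(q),q.mean(0),np.percentile(q,[2,98],0),np.percentile(q[q[:,1]<-.24],[5,95],0)[:,0],np.percentile(q[q[:,1]>-.21],[5,95],0)[:,0])
```

```text
18.6 [ 0.39007582 -0.05573748  0.20300371] [-0.68012006 -0.28072437 -1.10768265]
top panel 172 [ 0.56496554 -0.05360038  0.06894821] [[ 0.55889775 -0.13067404  0.06467053]
 [ 0.57106981  0.02534685  0.07318059]]
grip 265 [ 0.51350992 -0.22703639  0.31681019] [[ 0.50327008 -0.26567776  0.31125869]
 [ 0.52402024 -0.19220322  0.32163698]] [0.50430058 0.52407288] [0.50316713 0.52318641]
scene panel 96 [5.66111275e-01 8.65766877e-05 6.90136245e-02] [[ 0.55951246 -0.03017122  0.06448488]
 [ 0.57061556  0.02994233  0.07240557]]
grip 256 [ 0.52123815 -0.22576944  0.31374491] [[ 0.50944019 -0.26229294  0.30179062]
 [ 0.52743254 -0.19166467  0.32052725]] [0.5131287  0.52691587] [0.50955857 0.52587444]
```

View pics/t7.png

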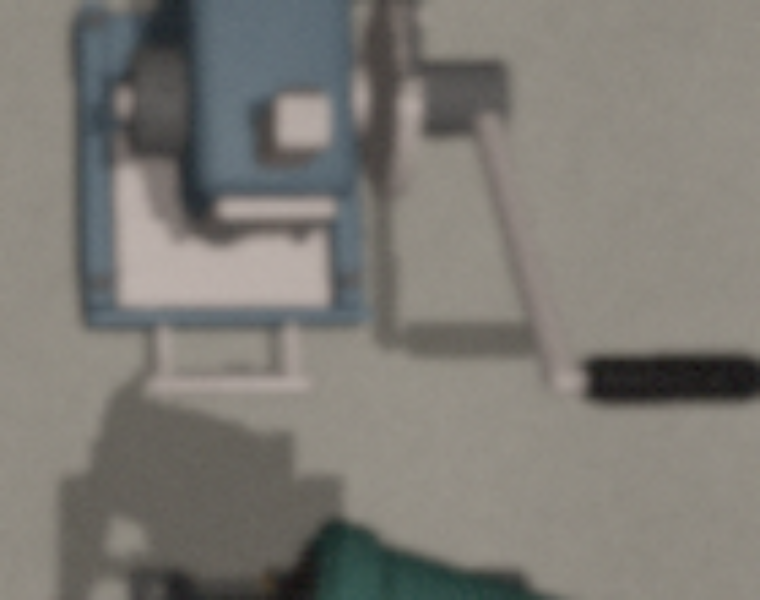

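View pics/s7.png

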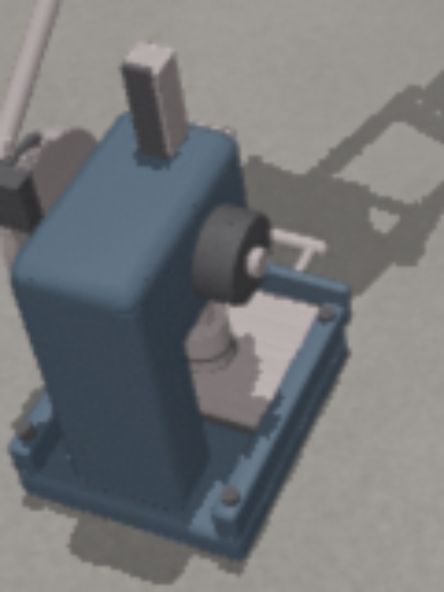

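Request:
step_arm --rows '[[[0,0,-1.4],[0,0,0.1428]],[[0,0,-1.4],[0,0,0.1428]],[[0,0,-1.4],[0,0,0.1428]],[[0,0,-1.4],[0,0,0.1428]],[[0,0,-1.4],[0,0,0.1428]],[[0,0,-1.4],[0,0,0.1428]],[[0,0,-1.4],[0,0,0.1428]],[[0,0,-1.4],[0,0,0.1428]]]' --jaw 0.6

```text
t: 19.5
ee_pos: [0.3893, -0.0555, 0.3135]
eef_rot: [-3.063, -0.689, 0.005]
wrist_force: [-0.2, 0.6, -0.1]
width: 0.0559
```

Request:
step_arm --rows '[[[0,0,-1.4],[0,0,0.1428]],[[0,0,-1.4],[0,0,0.1428]],[[0,0,-1.4],[0,0,0.1385]],[[0,0,-1],[0,0,0]],[[0,0,0],[0,0,0]]]'

```text
t: 20.0
ee_pos: [0.39, -0.0557, 0.3672]
eef_rot: [3.141, 0.043, 0.0]
wrist_force: [0.2, 0.1, -0.2]
width: 0.0564
```

Request:
step_arm --rows '[[[1,1.5,0],[0,0,0]],[[2,3,0],[0,0,0]],[[2.5,3.5,0],[0,0,0]],[[2.5,3.5,0],[0,0,0]],[[2,3,0],[0,0,0]],[[1.8,2.5,0],[0,0,0]],[[0,0,0],[0,0,0]],[[0,0,0],[0,0,0]]]'

```text
t: 20.8
ee_pos: [0.5117, -0.2236, 0.3647]
eef_rot: [-3.139, -0.038, 0.006]
wrist_force: [-0.4, -0.5, -0.3]
width: 0.0564
```

Run:
```python
from ov import *
s=r.sense();print(s['t'],s['ee_pos'],s['eef_rot'])
c=cam('wrist');np.savez('wg.npz',**{k:np.array(v) for k,v in c.items()})
cv2.imwrite('pics/wg.png',c['pixels'])
zm=c['z_map'];v,u=np.mgrid[0:384,0:512];v=v.ravel();u=u.ravel()
P=world(c,u.astype(float),v.astype(float),zm[v,u].astype(float))
q=P[(P[:,2]>.29)&(P[:,2]<.325)&(P[:,0]<.56)&(P[:,0]>.47)&(P[:,1]<-.15)&(P[:,1]>-.3)]
print('grip',len(q),q.mean(0),np.percentile(q,[2,98],0).round(4).tolist())
for y in np.arange(-.28,-.15,.01):
    k=q[abs(q[:,1]-y)<.005]
    if len(k): print(round(y,3),len(k),np.percentile(k,[3,97],0).round(4).tolist())
```

```text
20.8 [ 0.51172034 -0.22363243  0.36468883] [-3.13898991 -0.0378722   0.00592513]
grip 3578 [ 0.5174032  -0.20661731  0.31381644] [[0.5033, -0.2618, 0.293], [0.5456, -0.1637, 0.3202]]
-0.27 34 [[0.5123, -0.2698, 0.3101], [0.5203, -0.2659, 0.3141]]
-0.26 183 [[0.506, -0.2639, 0.3122], [0.5251, -0.2552, 0.3199]]
-0.25 286 [[0.5041, -0.2546, 0.3102], [0.5266, -0.2454, 0.32]]
-0.24 302 [[0.5039, -0.2448, 0.3106], [0.5262, -0.2352, 0.3202]]
-0.23 308 [[0.5037, -0.2346, 0.3102], [0.5256, -0.2255, 0.3203]]
-0.22 323 [[0.5027, -0.2247, 0.3101], [0.5253, -0.2152, 0.3204]]
-0.21 330 [[0.5026, -0.2147, 0.31], [0.525, -0.2052, 0.3202]]
-0.2 343 [[0.5026, -0.2047, 0.3104], [0.5246, -0.1953, 0.3202]]
-0.19 361 [[0.5028, -0.1945, 0.3088], [0.5245, -0.1853, 0.3202]]
-0.18 319 [[0.5046, -0.1847, 0.2943], [0.5401, -0.1753, 0.318]]
-0.17 634 [[0.5075, -0.1745, 0.2917], [0.5493, -0.1653, 0.3152]]
-0.16 155 [[0.5106, -0.1649, 0.2906], [0.5467, -0.1625, 0.3119]]
```

View pics/wg.png

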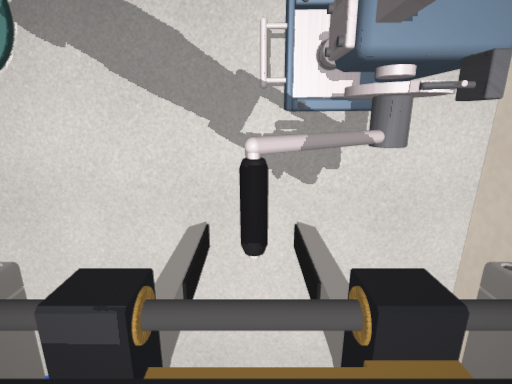

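Request:
step_arm --rows '[[[0.27,0.1,1],[0,0,0]],[[0,0,2],[0,0,0]],[[0,0,2.5],[0,0,0]],[[0,0,1.5],[0,0,0]],[[0,0,0.6],[0,0,0]],[[0,0,0],[0,0,0]],[[0,0,0],[0,0,0]]]'

```text
t: 21.55
ee_pos: [0.5146, -0.2232, 0.2923]
eef_rot: [3.14, 0.039, 0.003]
wrist_force: [-0.6, -0.0, 0.1]
width: 0.056
```

Request:
step_arm --rows '[[[0,0,0],[0,0,0]],[[0,0,0],[0,0,0]],[[0,0,0],[0,0,0]],[[0,0,0],[0,0,0]],[[0,0,0],[0,0,0]],[[0,0,0],[0,0,0]]]' --jaw 0.1 --force 45

```text
t: 22.15
ee_pos: [0.5135, -0.2237, 0.2913]
eef_rot: [3.141, 0.038, -0.003]
wrist_force: [-3.8, 0.4, 1.6]
width: 0.023
```

Run:
```python
from ov import *
s=r.sense();print(s['t'],s['ee_pos'],s['wrist_force'],s['torque'],s['width'])
c=cam('wrist');cv2.imwrite('pics/wg2.png',c['pixels'])
```

```text
22.15 [ 0.51349929 -0.22368005  0.2913224 ] [-3.7867952   0.44300327  1.56094405] [-0.09988184  0.85906304  0.06119358] 0.022961003021734414
```

View pics/wg2.png

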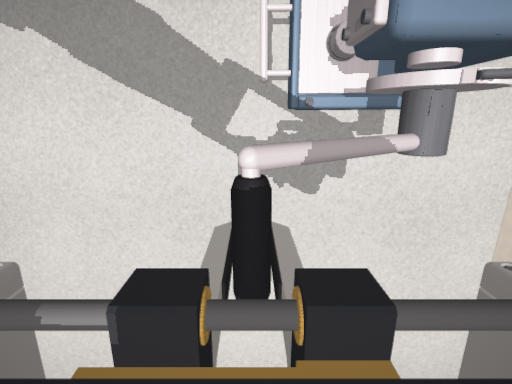

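Request:
step_arm --rows '[[[-0.26,0,0.4],[0,0,0]]]'

```text
t: 22.3
ee_pos: [0.5128, -0.2239, 0.2899]
eef_rot: [3.139, 0.039, 0.008]
wrist_force: [-0.0, -0.4, 13.7]
width: 0.0229
```

Request:
step_arm --rows '[[[-0.26,0,0.4],[0,0,0]]]'

```text
t: 22.4
ee_pos: [0.5117, -0.2239, 0.2879]
eef_rot: [3.138, 0.04, 0.017]
wrist_force: [1.4, 0.9, 14.8]
width: 0.0229
```

Request:
step_arm --rows '[[[-0.24,0,0.41],[0,0,0]]]'

```text
t: 22.5
ee_pos: [0.5097, -0.224, 0.2848]
eef_rot: [3.137, 0.04, 0.021]
wrist_force: [0.9, 1.1, 15.9]
width: 0.0226
```

Request:
step_arm --rows '[[[-0.23,0,0.41],[0,0,0]]]'

```text
t: 22.6
ee_pos: [0.5075, -0.2241, 0.2812]
eef_rot: [3.136, 0.041, 0.022]
wrist_force: [0.1, 2.2, 16.4]
width: 0.0229
```

Request:
step_arm --rows '[[[-0.22,0,0.42],[0,0,0]]]'

```text
t: 22.7
ee_pos: [0.5053, -0.2242, 0.2773]
eef_rot: [3.136, 0.04, 0.022]
wrist_force: [0.4, 0.8, 16.5]
width: 0.0228
```

Request:
step_arm --rows '[[[-0.22,0,0.43],[0,0,0]]]'

```text
t: 22.8
ee_pos: [0.5023, -0.2242, 0.272]
eef_rot: [3.137, 0.04, 0.017]
wrist_force: [-2.7, 0.8, 11.8]
width: 0.023
```

Request:
step_arm --rows '[[[-0.2,0,0.43],[0,0,0]]]'

```text
t: 22.9
ee_pos: [0.4995, -0.2242, 0.2666]
eef_rot: [3.138, 0.039, 0.013]
wrist_force: [-4.1, 1.6, 11.9]
width: 0.0226
```

Request:
step_arm --rows '[[[-0.19,0,0.43],[0,0,0]]]'

```text
t: 23.0
ee_pos: [0.4976, -0.2244, 0.2625]
eef_rot: [3.138, 0.039, 0.013]
wrist_force: [-2.0, 1.2, 15.8]
width: 0.023
```

Request:
step_arm --rows '[[[-0.18,0,0.44],[0,0,0]]]'

```text
t: 23.1
ee_pos: [0.4962, -0.2244, 0.259]
eef_rot: [3.137, 0.039, 0.015]
wrist_force: [-2.0, 2.2, 17.0]
width: 0.0231
```

Request:
step_arm --rows '[[[-0.17,0,0.44],[0,0,0]]]'

```text
t: 23.2
ee_pos: [0.4946, -0.2245, 0.2551]
eef_rot: [3.137, 0.039, 0.016]
wrist_force: [-3.3, 2.1, 17.6]
width: 0.0229
```

Request:
step_arm --rows '[[[-0.15,0,0.45],[0,0,0]]]'

```text
t: 23.3
ee_pos: [0.493, -0.2245, 0.2509]
eef_rot: [3.136, 0.039, 0.016]
wrist_force: [-4.3, 2.2, 18.0]
width: 0.0223
```

Request:
step_arm --rows '[[[-0.15,0,0.46],[0,0,0]]]'

```text
t: 23.4
ee_pos: [0.4909, -0.2246, 0.2457]
eef_rot: [3.137, 0.039, 0.013]
wrist_force: [-5.4, 1.6, 11.5]
width: 0.0227
```

Request:
step_arm --rows '[[[-0.13,0,0.45],[0,0,0]]]'

```text
t: 23.5
ee_pos: [0.489, -0.2246, 0.2399]
eef_rot: [3.138, 0.039, 0.009]
wrist_force: [-5.3, 0.7, 11.1]
width: 0.0225
```

Request:
step_arm --rows '[[[-0.13,0,0.46],[0,0,0]]]'

```text
t: 23.6
ee_pos: [0.4876, -0.2247, 0.2351]
eef_rot: [3.138, 0.038, 0.008]
wrist_force: [-6.4, 1.5, 14.7]
width: 0.0226
```

Request:
step_arm --rows '[[[-0.11,0,0.46],[0,0,0]]]'

```text
t: 23.7
ee_pos: [0.4867, -0.2247, 0.2312]
eef_rot: [3.138, 0.038, 0.009]
wrist_force: [-6.0, 1.7, 16.4]
width: 0.023
```

Request:
step_arm --rows '[[[-0.1,0,0.47],[0,0,0]]]'

```text
t: 23.8
ee_pos: [0.4857, -0.2248, 0.227]
eef_rot: [3.137, 0.038, 0.01]
wrist_force: [-7.3, 3.2, 17.6]
width: 0.023
```

Request:
step_arm --rows '[[[-0.15,0,0.46],[0,0,0]]]'

```text
t: 23.9
ee_pos: [0.4847, -0.2248, 0.2227]
eef_rot: [3.137, 0.039, 0.012]
wrist_force: [-4.7, 1.8, 17.0]
width: 0.0227
```

Request:
step_arm --rows '[[[-0.15,0,0.47],[0,0,0]]]'

```text
t: 24.0
ee_pos: [0.4836, -0.2248, 0.2178]
eef_rot: [3.137, 0.039, 0.013]
wrist_force: [-5.4, 1.2, 13.3]
width: 0.0228
```

Request:
step_arm --rows '[[[-0.12,0,0.47],[0,0,0]]]'

```text
t: 24.1
ee_pos: [0.4826, -0.2247, 0.2121]
eef_rot: [3.138, 0.039, 0.013]
wrist_force: [-1.8, 1.8, 11.8]
width: 0.0227
```

Request:
step_arm --rows '[[[-0.1,0,0.47],[0,0,0]]]'

```text
t: 24.2
ee_pos: [0.4819, -0.2248, 0.2071]
eef_rot: [3.138, 0.039, 0.013]
wrist_force: [-1.3, 0.7, 13.2]
width: 0.023
```

Request:
step_arm --rows '[[[-0.1,0,0.47],[0,0,0]]]'

```text
t: 24.3
ee_pos: [0.4816, -0.2248, 0.2032]
eef_rot: [3.138, 0.04, 0.016]
wrist_force: [-0.9, 2.9, 17.1]
width: 0.0228
```

Request:
step_arm --rows '[[[-0.05,0,0.4],[0,0,0]]]'

```text
t: 24.4
ee_pos: [0.4813, -0.2249, 0.1999]
eef_rot: [3.137, 0.04, 0.018]
wrist_force: [-1.8, 2.0, 17.1]
width: 0.0226
```

Request:
step_arm --rows '[[[-0.04,0,0.4],[0,0,0]]]'

```text
t: 24.5
ee_pos: [0.4811, -0.2249, 0.1963]
eef_rot: [3.137, 0.04, 0.018]
wrist_force: [-1.4, 2.8, 18.4]
width: 0.0232
```

Request:
step_arm --rows '[[[-0.03,0,0.35],[0,0,0]]]'

```text
t: 24.6
ee_pos: [0.4809, -0.2249, 0.1931]
eef_rot: [3.137, 0.04, 0.019]
wrist_force: [-2.7, 1.8, 17.8]
width: 0.0229
```

Request:
step_arm --rows '[[[0,0,0.3],[0,0,0]]]'

```text
t: 24.7
ee_pos: [0.4808, -0.2249, 0.1902]
eef_rot: [3.137, 0.04, 0.018]
wrist_force: [-2.5, 2.0, 18.4]
width: 0.0229
```

Request:
step_arm --rows '[[[0,0,0.3],[0,0,0]]]'

```text
t: 24.8
ee_pos: [0.4806, -0.2249, 0.1865]
eef_rot: [3.137, 0.04, 0.017]
wrist_force: [-1.5, 3.2, 16.0]
width: 0.0228
```

Request:
step_arm --rows '[[[0,0,0.3],[0,0,0]]]'

```text
t: 24.9
ee_pos: [0.4806, -0.2248, 0.1831]
eef_rot: [3.138, 0.04, 0.016]
wrist_force: [-0.1, 2.3, 13.4]
width: 0.0229
```

Request:
step_arm --rows '[[[0,0,0.25],[0,0,0]]]'

```text
t: 25.0
ee_pos: [0.4806, -0.2248, 0.18]
eef_rot: [3.138, 0.04, 0.016]
wrist_force: [-0.6, 2.0, 12.3]
width: 0.0226
```

Request:
step_arm --rows '[[[0,0,0.25],[0,0,0]]]'

```text
t: 25.1
ee_pos: [0.4806, -0.2248, 0.1775]
eef_rot: [3.138, 0.04, 0.016]
wrist_force: [-0.3, 1.2, 13.8]
width: 0.0228
```

Request:
step_arm --rows '[[[0,0,0.15],[0,0,0]],[[0,0,0],[0,0,0]]]'

```text
t: 25.3
ee_pos: [0.4807, -0.2248, 0.1759]
eef_rot: [3.138, 0.04, 0.016]
wrist_force: [-1.4, 2.3, 13.9]
width: 0.0228
```

Request:
step_arm --rows '[[[0,0,0],[0,0,0]],[[0,0,0],[0,0,0]],[[0,0,0],[0,0,0]],[[0,0,0],[0,0,0]],[[0,0,0],[0,0,0]]]'

```text
t: 25.8
ee_pos: [0.4807, -0.2248, 0.176]
eef_rot: [3.138, 0.04, 0.016]
wrist_force: [-0.6, 1.5, 12.0]
width: 0.0228
```

Run:
```python
from ov import *
s=r.sense();print(s['t'],s['ee_pos'],s['wrist_force'],s['width'])
c=cam('scene');cv2.imwrite('pics/s8.png',cv2.resize(c['pixels'][60:300,60:360],(750,600)))
zm=c['z_map'];v,u=np.mgrid[0:384,0:512];v=v.ravel();u=u.ravel()
P=world(c,u.astype(float),v.astype(float),zm[v,u].astype(float))
q=P[(P[:,0]>.5)&(P[:,0]<.64)&(P[:,1]<-.155)&(P[:,1]>-.182)&(P[:,2]>.15)&(P[:,2]<.25)]
for x in np.arange(.5,.65,.02):
    k=q[abs(q[:,0]-x)<.01]
    if len(k):print(round(x,2),len(k),k[:,2].max().round(4),k[:,2].mean().round(4))
w=cam('wrist');cv2.imwrite('pics/w8.png',w['pixels'])
```

```text
25.8 [ 0.48067236 -0.22478676  0.17597707] [-0.59549348  1.50809355 12.04868032] 0.022841887038771325
0.5 16 0.2025 0.198
0.52 36 0.2031 0.1989
0.54 34 0.2037 0.2004
0.56 37 0.205 0.2004
0.58 41 0.2054 0.2016
0.6 30 0.2061 0.2036
0.62 17 0.2071 0.206
0.64 1 0.2061 0.2061
```

View pics/s8.png

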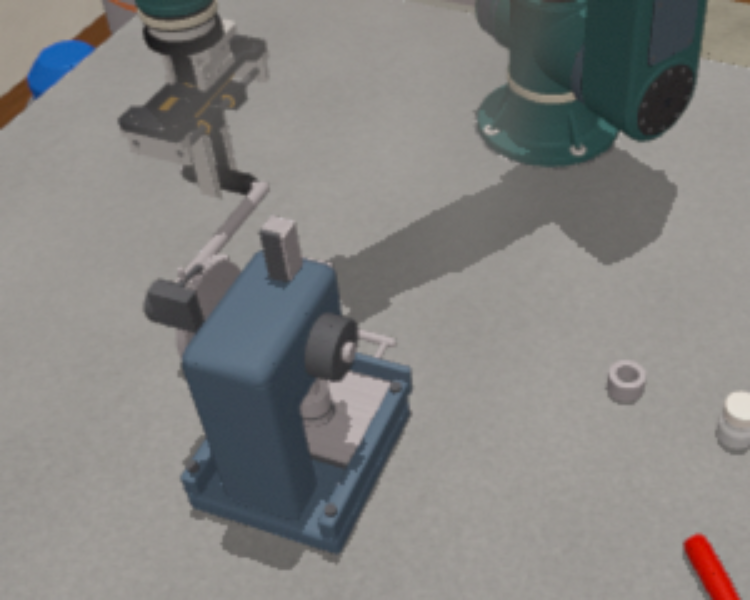

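View pics/w8.png

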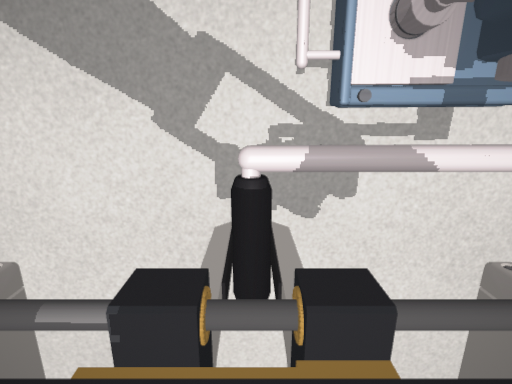

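Request:
step_arm --rows '[[[0,0,0.2],[0,0,0]],[[0,0,0.1],[0,0,0]],[[0,0,0],[0,0,0]],[[0,0,0],[0,0,0]]]'

```text
t: 26.3
ee_pos: [0.4809, -0.2249, 0.1742]
eef_rot: [3.137, 0.04, 0.018]
wrist_force: [-1.5, 2.2, 16.0]
width: 0.0229
```

Request:
step_arm --rows '[[[0,0,0],[0,0,0]],[[0,0,0],[0,0,0]],[[0,0,0],[0,0,0]]]'

```text
t: 26.6
ee_pos: [0.4808, -0.2249, 0.1742]
eef_rot: [3.137, 0.04, 0.017]
wrist_force: [-2.2, 2.1, 16.6]
width: 0.0229
```

Run:
```python
from rig import r
s=r.sense();print(s['t'],s['ee_pos'],s['wrist_force']);print(r.hand_in())
```

```text
26.6 [ 0.48084166 -0.22487085  0.17421065] [-2.23186685  2.0667143  16.61250496]
the job is handed in; nothing more can be done
None
```

The job was finished and handed in at 26.6 s, with the arm still holding the lever down at the fourth click.

- **Die:** I set it into the nest with about 4 N of contact. The wrist picture showed it standing upright and centred in the nest.
- **Drawer:** I pushed it in by the bar handle until it stopped at about 11 N. It travelled about 106 mm, and the pictures show the panel flush with the base.
- **Lever:** I gripped it by the black sleeve and felt four force drops, at about 0.10, 0.25, 0.41 and 0.58 rad. I then pulled on until the pull rose again, from 12 to 16 N. It is held steady at about 0.65 rad, well short of the fifth click at about 0.75.

**Checks that disagreed:**
- My first reading of the nest from the top camera was about 8 mm off because the measuring window caught the edge of the base. I used the wrist camera's position instead.
- The clicks came 0.01 to 0.02 rad earlier than the listed angles, within what my readings can resolve.
- Just before the last small pull, the rod's slope in the scene picture gave 0.64 rad, in agreement with the arm's position.

I did not touch the ring, jar or screwdriver. No check failed.

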